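# Press a connector home on the bench lever press

### The arm

A 6-joint arm with a two-finger parallel gripper is mounted at the origin on the work surface. World frame = base frame: x ahead of the robot, y to its left, z up, the work surface at z = 0. Lengths are in m, angles in rad, forces in N, time in s.
With the tool pointing down it reaches from about 0.375 to 0.9 m from the base axis. Payload 3.1 kg.
Tool frame: the origin (TCP) lies between the finger pads; the fingertips stand 8 mm ahead of it and the grasp point (between the pads) lies 11 mm behind it; z points along the fingers, y is the line along which they close (so a half turn about z gives the same grasp; the last joint's range is limited). The gripper opens to 87 mm and grips with 3 to 60 N. Pads are 19 mm wide; open, the fingers measure 117 mm over their backs; the gripper's body (75 mm by 190 mm) begins 51 mm behind the grasp point.
Start: joints at [0.977, 0.527, 1.433, -0, 1.181, -0.178], TCP at [0.252, 0.572, 0.231] pointing down, gripper open.
Joint ranges: [-3.08, 3.08], [-0.75, 2.2], [0.22, 2.44], [-1.43, 4.57], [0, 2.65], [-2.85, 2.85]. Speed limits (rad/s): [2.79, 2.79, 3.14, 3.14, 3.14, 3.14].

### API

Orientations are given as a unit quaternion [x, y, z, w].
In Python, from rig import robot, vision, job gives the robot as it stands.
- The arm moves only by the shell command python3 -m handwheel 'ROWS' [OPENING] [FORCE]. ROWS is JSON, a list of rows, each a list of 4 numbers: the shift along the tool's x, y, z as a fraction of full scale, then the turn about the tool's z as a fraction of full scale. A call has 1 to 20 rows; each row is the pose to reach, as a shift and turn from the pose commanded when the call began, along the tool's axes at that moment, turning the shorter way round; what a row does not reach only later rows make up. Full scale, the value 1, is 300 mm for a shift and 2 pi rad for a turn. A row lasts 1/12 s, in which the tool goes at most 41.7 mm and 7.16 degrees, less where a joint would pass 70% of its speed; a pose out of reach is approached as far as the arm can. A call with a number of a shift or a turn outside -1 to 1 is refused whole. A call with a gripper value outside its range is refused whole. OPENING is the opening in per cent of the stroke, from 0 (shut) to 100 (fully open), set as the call begins (- or left out, the last holds). The fingers move at their own pace and stop on an object; FORCE is the grip in N (left out, the last holds). Time passes only in rows, so rows that repeat a pose let the fingers close. It gives the time, the measured TCP pose, the force, the opening and the grip force at its end, in the units of the state.
- robot.get_obs(): the state, without advancing time (a new reading comes with each control period).
- vision.camera(name): name is "scene" or "top"; returns a dict with "frame" (420x560x3 uint8, red, green, blue), "K" (3x3 intrinsics, pixels), "k1" (the pictures are not rectified: a ray, as slopes to the right and down, at radius r is drawn at 1 + k1 r^2 times it, then the intrinsics apply), "cam_to_world" (4x4, takes a point from camera to world coordinates). Camera axes: x right, y down, z forward; pixel columns grow to the right and rows downward; lengths in m; the calibration is good to about 2 mm. A picture is of the moment at which its call begins. There is no depth.
- job.hand_in(): hands the job in; it is judged then, once.
Trained networks look in the newest picture that a camera, given by its name, has taken for a name from the list of things; names that differ only in an ending like _2 or _b are one class to them, and where a whole thing is asked for, a point or a joint stands for the part that bears it (a point fixed in the world has none). Each returns a list of dicts, best first, with "conf" (0 to 1); they miss things now and then, are a little off and sometimes report something else, mostly with a low value. They report only what shows in the picture. A call takes as long as a camera call. They do not tell look-alikes from the thing itself.
- vision.look_for(camera, label): "point" ([row, column] in pixels, amid what is visible of it).
- vision.outline_of(camera, label): "mask" (420x560 bool, what is visible of it) and "point" ([row, column] in pixels, amid what is visible of it).
The state is a dict: "time": time; "q": joint angles; "joint_velocities": joint speeds; "joint_torque": joint torques, N m; "position": TCP position; "tool_rot": TCP orientation; "ft_force": force on the tool from outside, world axes, zero at the start; "moment": the same for the moment, N m; "grip_width": finger opening in m; "grip_force": force on a finger pad.
Only numpy, scipy, OpenCV 4.12 (cv2) and the standard library are available. Lean on these libraries where they do the work, as an engineer would, in place of code of your own. Each camera call takes 0.05 s, during which the arm holds its last target. There are 200 camera calls.

### The job

Two boards lie on the sliding carriage of the bench press: one still has its connector standing proud, the other is finished. Squeeze the latch tab on the carriage's grip and slide the carriage in until it latches with the unfinished board under the ram, pull the lever down until the connector is fully seated, ease the lever slowly all the way back up without letting it fly, and slide the carriage back out until it latches at the loading end. Do not press the finished board, keep both boards in their nests, and leave everything else on the bench where it is.

Things in the scene. Friction and masses are not known exactly. Their poses are not given: they have to be found in the camera images.
- press: Grey bench lever press, fixed to the bench, turned 0.4 to 1.0 rad. Origin: on the bench under the ram's axis. -x is its front (half towards the robot, half to the robot's right), +y the loading side (left seen from its front), z up. Base x -90 to 110, y +-65, 25 mm high; column x 57 to 107, y +-25, 265 high; slideway along y from -115 to 185, x -80 to 45, up to 44 mm high, passing under the ram.
- head_front (a point): Middle of the lower front edge of the press's overhanging head: press x -50, y 0, z 135 mm. The head reaches from here 150 mm back, 30 mm to either side and up to z 256. It leaves no room for an upright hand over the carriage's grip when the carriage is in: reach in from the front, the hand leaning back, away from the head, by about 25 to 45 degrees.
- ram_axis (a point): Point on the ram's vertical axis, 52 mm above the bench: where the centre of a board's underside lies when it is under the ram.
- ram: Steel ram, 20 mm square, with a flat press foot 18 (x) x 40 (y) x 12 mm. Origin: centre of the foot's underside, 89 mm above the bench at rest. It goes down 15 mm per radian of the lever.
- lever (a joint): Sprung lever of the press, rad: 0 = at rest, up; 1.06 = fully down on the depth stop. It turns about a horizontal axis along the press's y, on the head's right side (-y); the knob swings forward (press -x) and down. The spring takes about 4 N at the knob to start, 8 N at the bottom, up to 11 N while a connector goes in. Let go, it flies back.
- lever_hinge (a point): Point on the lever's turning axis in the plane in which the knob swings: press x 0, y -62, z 200 mm.
- knob (a point): Centre of the black ball knob (34 mm diameter) on the 12 mm lever rod, 150 mm from lever_hinge. At rest the rod points forward and up, 65 degrees above the horizontal: knob at press x -63, y -62, z 336 mm. At full stroke it points forward, 4 degrees above the horizontal: knob at x -150, z 211 mm.
- carriage (a joint): Aluminium carriage (74 x 140 mm, top at z 52) on the slideway, m: 0 = loading detent (out at press +y), growing as it slides in to press -y. Detents at 0, 0.070 and 0.140, with 1.2 mm of play either way. At 0.070 the inner nest lies under the ram, at 0.140 the outer nest. Unlatched it slides with 1 to 3 N; latched it cannot leave its detent.
- latch_tab (a joint): Latch tab on the carriage's grip, m: 0 = sprung out, 0.006 = squeezed in (towards press -y, onto the fixed half), 5 to 9 N. Squeezed, it lifts a pin out of its notch. Let go within about 4 mm of a detent, the pin drops in and the tab springs out to 0; let go elsewhere, the pin rides on the strip (tab at 0.005) and snaps in at the next detent reached.
- grip (a point): Centre of the carriage's grip, at press x -68, z 85 mm; it moves with the carriage (press y 105 mm minus the carriage's value). Two upright plates, pinched along press y: fixed black half (16 thick, 20 wide, outer face at -15.5 mm) and steel tab (7 thick, 18 wide, outer face at +15.5, at +9.5 squeezed: then 25 mm across, middle at -3). They stand from z 61 to 103; bracket below up to 56 mm.
- nest_inner (a point): Centre of the floor of the carriage's inner nest (the one nearer the ram), 52 mm above the bench; 35 mm to the press's -y side of the carriage's centre.
- nest_outer (a point): Centre of the floor of the carriage's outer nest, 35 mm to the press's +y side of the carriage's centre. Nests are shallow pockets with 7 mm rims.
- board_a: The unfinished board: a green circuit board on an aluminium support plate, 56 x 48 x 11.6 mm together, lying loose in one of the two nests (which one varies). Origin: centre of its underside. Its black connector (12 x 34 x 10 mm) in the middle stands proud on its pins, its top 27 to 29 mm above the board's origin.
- conn_a (a joint): Height by which the connector of board_a stands off its board, m: 0.0055 to 0.007 at the start, 0 = fully seated. Pushing it in takes 30 N at the ram; it is seated when the lever reaches about 1.03 rad.
- board_b: The finished board, the same in every way but with its connector already fully seated (top 21.6 mm above the origin), in the other nest. Origin: centre of its underside.
- bottle: Bystander: white round pump dispenser, 54 mm diameter, 113 mm tall. Origin: centre of its underside.
- flux_jar: Bystander: small round black jar, 50 mm diameter, 55 mm tall. Origin: centre of its underside.
- spool: Bystander: grey spool of solder standing on end, 60 mm diameter, 46 mm tall. Origin: centre of its underside.
- tool_cup: Bystander: dark round cup of 76 mm diameter, 95 mm tall, with pens and drivers sticking up to 170 mm. Origin: centre of its underside.
- phone: Bystander: black smartphone lying flat, 150 x 72 x 9 mm, long side along its x. Origin: centre of its underside.
- screwdriver: Bystander: screwdriver lying flat, 170 mm long (along its x), handle 26 mm thick. Origin: centre of its underside.
- multimeter: Bystander: grey hand multimeter lying flat, 180 x 85 x 46 mm, long side along its x. Origin: centre of its underside.
- parts_tray: Bystander: clear open parts tray, 120 x 90 x 28 mm. Origin: centre of its underside.
Things that resemble listed ones, but are neither listed nor needed, are in the scene too. Leave any red look-alike of the board_a alone.

How it is judged:
On the way, in this order (a step that is already met when the one before it is completed fails the run):
1. the carriage is latched with the unfinished board under the ram, its connector still proud (horizontal distance between board_a and ram_axis below 0.004 m and value of joint latch_tab below 0.002 m and value of joint conn_a above 0.004 m), for 0.2 s.
2. the lever is pulled down and the connector is seated (value of joint conn_a below 0.0015 m and value of joint lever above 0.8 rad and horizontal distance between board_a and ram_axis below 0.004 m), for 0.1 s.
3. the lever is back up at rest, the board still under the ram (value of joint lever below 0.06 rad and horizontal distance between board_a and ram_axis below 0.004 m), for 0.2 s.
At the end, for the whole second after the job is handed in: The connector of board_a is seated to within 1.5 mm, the carriage is within 4 mm of its loading detent with the latch tab out (under 2 mm), the lever is up at rest (under 0.06 rad), and both boards lie in their nests (within 6 mm) (value of joint conn_a below 0.0015 m and value of joint carriage below 0.004 m and value of joint latch_tab below 0.002 m and value of joint lever below 0.06 rad and (distance between board_a and nest_inner below 0.006 m or distance between board_a and nest_outer below 0.006 m) and (distance between board_b and nest_inner below 0.006 m or distance between board_b and nest_outer below 0.006 m)); the robot touches nothing.
It fails at once if the lever flies back (faster than 1.5 rad/s while more than 0.15 rad from rest) (velocity of joint lever below -1.5 rad/s and value of joint lever above 0.15 rad).
It fails at once if the ram presses on the finished board (contact force between ram and board_b above 2 N).
It fails at once if a bystander is disturbed (moved more than 20 mm) (distance of any of bottle, flux_jar, spool, tool_cup, phone, screwdriver, multimeter, parts_tray from where it was at the start of the episode above 0.02 m).
It also fails if it takes over 72 s, if anything falls off the work surface, if the arm or the gripper's body presses on something with over 40 N, if the wrist force passes 120 N, or if a joint passes its speed limit or range.

## Working session

There is one attempt and no reset: what is moved stays moved. The work goes in short steps, Python scripts to look and compute and a shell command to move; the robot and the scene stay as the last step left them, time stands still between calls to the robot, and variables do not carry over. Pictures are saved under pics/ and viewed, at most 10 in all, crops included, and the job is handed in when it is done.

```bash
mkdir -p pics; ls
cat > h.py <<'E'
import numpy as np, cv2
from rig import robot, vision, job
from scipy.spatial.transform import Rotation as R
def cam(n):
    return vision.camera(n)
def proj(c,P):
    P=np.atleast_2d(P); T=np.linalg.inv(c["cam_to_world"]); p=P@T[:3,:3].T+T[:3,3]
    s=p[:,:2]/p[:,2:]; r2=(s**2).sum(1,keepdims=True); s=s*(1+c["k1"]*r2)
    K=np.array(c["K"]); return np.c_[s[:,0]*K[0,0]+K[0,2], s[:,1]*K[1,1]+K[1,2]]
def ray(c,rc):
    K=np.array(c["K"]); u=np.array([(rc[1]-K[0,2])/K[0,0],(rc[0]-K[1,2])/K[1,1]]); s=u.copy()
    for _ in range(20): s=u/(1+c["k1"]*(s@s))
    T=np.array(c["cam_to_world"]); d=T[:3,:3]@np.r_[s,1]; return T[:3,3],d
def onz(c,rc,z):
    o,d=ray(c,rc); return o+d*(z-o[2])/d[2]
def tri(a,b):
    (o1,d1),(o2,d2)=a,b
    A=np.c_[d1,-d2]; t=np.linalg.lstsq(A,o2-o1,rcond=None)[0]
    p,q=o1+t[0]*d1,o2+t[1]*d2; return (p+q)/2,np.linalg.norm(p-q)
E
python3 - <<'E'
from h import *
import pprint
ims={}
for n in("scene","top"):
    c=cam(n);ims[n]=c
    cv2.imwrite(f"pics/{n}0.png",c["frame"][:,:,::-1])
    print(n,np.round(c["cam_to_world"],3).tolist(),np.array(c["K"])[0].tolist(),c["k1"])
    for l in("press","lever","knob","carriage","latch_tab","grip","ram","board_a","board_b","bottle","flux_jar","spool","tool_cup","phone","screwdriver","multimeter","parts_tray"):
        print(l,[(np.round(d["point"]).tolist(),round(d["conf"],2)) for d in vision.look_for(n,l)[:3]])
print(robot.get_obs())
E
```

```text
pics
scene [[0.809, 0.493, -0.321, 1.032], [0.588, -0.673, 0.448, -0.7], [0.005, -0.551, -0.834, 1.538], [0.0, 0.0, 0.0, 1.0]] [546.814120923647, 0.0, 276.5515463576917] -0.008268695447117228
press [([282.0, 297.0], 0.67)]
lever [([268.0, 279.0], 0.81), ([244.0, 280.0], 0.21)]
knob [([266.0, 278.0], 0.84)]
carriage [([248.0, 281.0], 0.73), ([323.0, 138.0], 0.54)]
latch_tab [([353.0, 240.0], 0.4)]
grip [([244.0, 277.0], 0.71), ([218.0, 291.0], 0.41)]
ram []
board_a [([352.0, 239.0], 0.67), ([239.0, 248.0], 0.61), ([243.0, 302.0], 0.54)]
board_b [([352.0, 239.0], 0.67), ([239.0, 248.0], 0.61), ([243.0, 302.0], 0.54)]
bottle [([353.0, 238.0], 0.9), ([149.0, 360.0], 0.33), ([284.0, 299.0], 0.21)]
flux_jar [([262.0, 236.0], 0.64)]
spool [([248.0, 346.0], 0.75), ([244.0, 281.0], 0.34)]
tool_cup [([214.0, 290.0], 0.63), ([267.0, 276.0], 0.52)]
phone [([397.0, 172.0], 0.8), ([354.0, 240.0], 0.58)]
screwdriver [([325.0, 134.0], 0.81), ([284.0, 293.0], 0.23)]
multimeter [([279.0, 296.0], 0.22)]
parts_tray [([137.0, 310.0], 0.85), ([243.0, 303.0], 0.73)]
top [[0.021, -0.992, 0.124, 0.328], [-1.
[... 877 characters left out ...]
{'time': 1.8, 'q': array([ 9.76463548e-01,  5.27508338e-01,  1.43268491e+00,  3.45874867e-05,
        1.18140766e+00, -1.78525777e-01]), 'joint_velocities': array([ 0.00016327, -0.00206672,  0.00069404, -0.00068525,  0.00120765,
        0.00016756]), 'joint_torque': array([ 6.67607728e-04, -4.40007019e+01, -1.76982522e+01,  6.33239793e-02,
        5.04531234e-02, -1.22918379e-05]), 'position': array([0.25242539, 0.57174053, 0.23054808]), 'tool_rot': array([ 2.06415426e-01,  9.78464446e-01,  2.20459662e-06, -1.63757927e-05]), 'ft_force': array([ 0.02211604, -0.03407581, -0.33798663]), 'moment': array([-0.08979066,  0.03516596, -0.02537245]), 'grip_force': 0.0, 'grip_width': 0.087100939632014}
```

View pictures.

View pics/scene0.png

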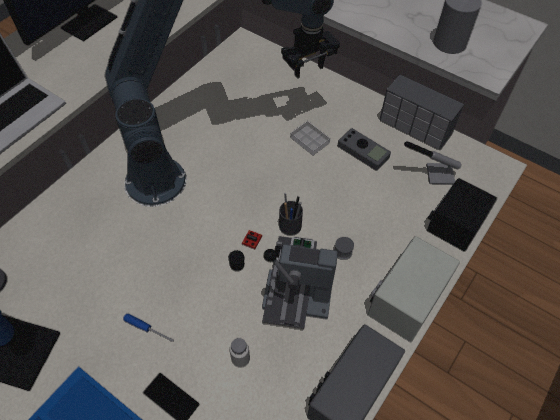

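View pics/top0.png

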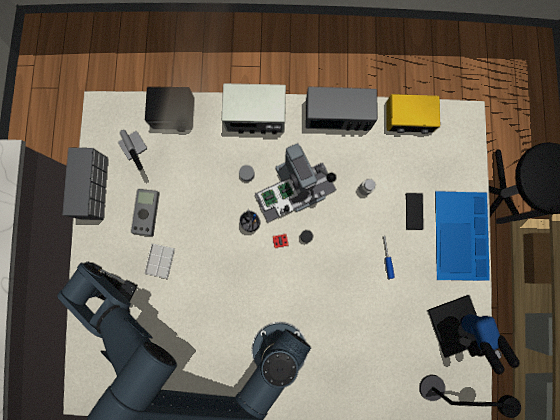

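Run:
```python
from h import *
a=cv2.imread("pics/top0.png")[135:245,225:355]; b=cv2.imread("pics/scene0.png")[225:335,225:355]
f=lambda i:cv2.convertScaleAbs(cv2.resize(i,None,fx=5,fy=5,interpolation=cv2.INTER_CUBIC),alpha=1.5)
cv2.imwrite("pics/crop_t.png",f(a)); cv2.imwrite("pics/crop_s.png",f(b))
```

```text
(no output)
```

View pics/crop_t.png

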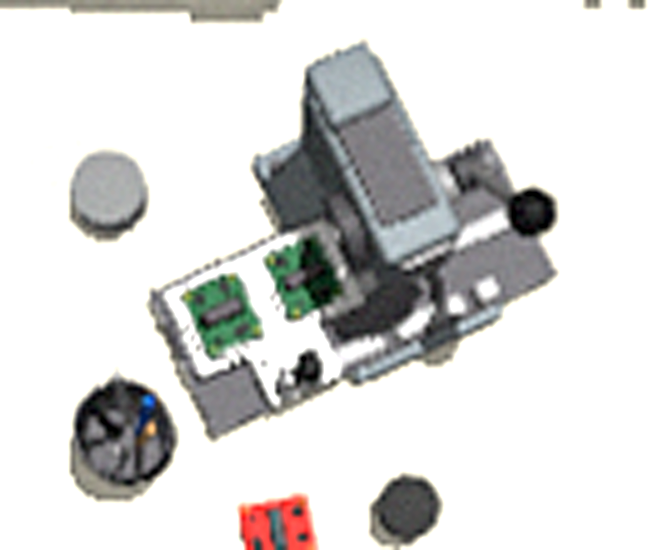

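View pics/crop_s.png

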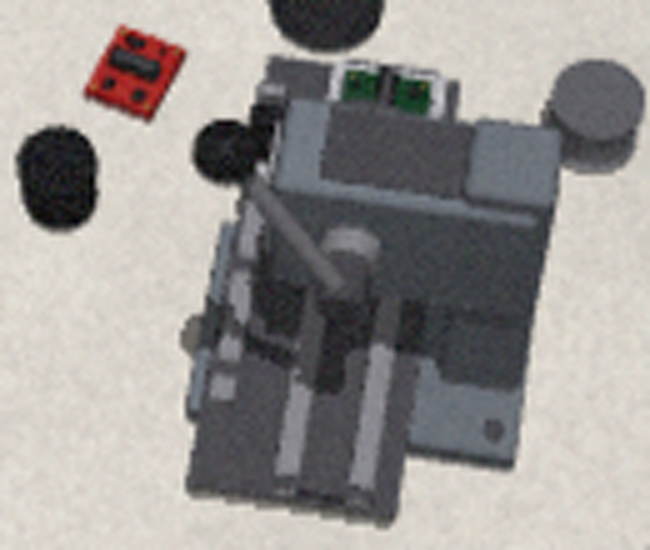

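```bash
cat >> h.py <<'E'
def press(P,v):
    P=np.atleast_2d(P)/1000.; c,s=np.cos(v[2]),np.sin(v[2])
    return np.c_[v[0]+c*P[:,0]-s*P[:,1], v[1]+s*P[:,0]+c*P[:,1], P[:,2]]
E
python3 - <<'E'
from h import *
from scipy.optimize import least_squares
t=cam("top");s=cam("scene")
T=[((531,211),(-63,-62,336)),((212,437),(-80,185,44)),((555,270),(-80,-115,44)),((383,268),(-50,30,256)),((457,238),(-50,-30,256)),((221,314),(0,140,73)),((302,278),(0,70,75)),((200,376),(-37,175,52)),((152,293),(37,175,52))]
S=[((225,150),(-63,-62,336)),((190,490),(-80,-115,44)),((388,522),(45,-115,44)),((515,466),(110,-65,25)),((276,190),(-50,-30,256)),((360,82),(0,140,64)),((414,94),(0,70,64))]
pt=np.array([p for p,_ in T])/5+[225,135]; ps=np.array([p for p,_ in S])/5+[225,225]
f=lambda v:np.r_[(proj(t,press([q for _,q in T],v))-pt).ravel(),(proj(s,press([q for _,q in S],v))-ps).ravel()]
# initial by ground
r=least_squares(f,[0.5,0.0,0.6],loss="soft_l1")
print(r.x,r.cost);print(np.round(f(r.x).reshape(-1,2),1).tolist())
v=r.x; np.save("v.npy",v)
for n,p in dict(grip=(-68,105,85),knob=(-63,-62,336),front=(-50,0,135)).items(): print(n,press(p,v))
for n,c in(("top",t),("scene",s)):
    im=np.ascontiguousarray(c["frame"][:,:,::-1]); o=np.array([225,135] if n=="top" else [225,215]); w=cv2.resize(im[o[1]:o[1]+120,o[0]:o[0]+130],None,fx=5,fy=5)
    def L(ps):
        q=(proj(c,press(ps,v))-o+0.5)*5; cv2.polylines(w,[q.astype(int)],True,(0,0,255),1)
    L([(-80,185,44),(45,185,44),(45,-115,44),(-80,-115,44)]);L([(-37,35,52),(37,35,52),(37,175,52),(-37,175,52)]);L([(-50,30,256),(-50,-30,256),(100,-30,256),(100,30,256)])
    L([(-78,92,103),(-58,92,103),(-58,120,103),(-78,120,103)]);L([(0,-62,200),(-63,-62,336)])
    for y in(70,140):L([(-6,y-17,74),(6,y-17,74),(6,y+17,74),(-6,y+17,74)])
    cv2.imwrite(f"pics/o_{n}.png",w)
a,b=[cv2.resize(cv2.imread(f"pics/o_{n}.png"),(400,369)) for n in("top","scene")]
cv2.imwrite("pics/o.png",np.hstack([a,b]))
E
```

```text
[ 0.64788584 -0.0700424   0.48456417] 56.52061002747124
[[-0.8, -1.2], [0.4, -0.6], [0.2, -1.1], [1.0, 0.0], [1.6, -1.6], [-0.3, -0.4], [-0.3, -1.3], [0.1, 0.4], [1.3, 0.1], [-0.3, -1.0], [-1.2, -4.5], [1.8, -5.1], [-0.3, -4.1], [-3.7, -3.9], [2.8, 2.6], [-10.7, 19.7]]
grip [[ 0.53880274 -0.00880615  0.085     ]]
knob [[ 0.62101953 -0.15425167  0.336     ]]
front [[ 0.60364193 -0.09333354  0.135     ]]
```

View pics/o.png

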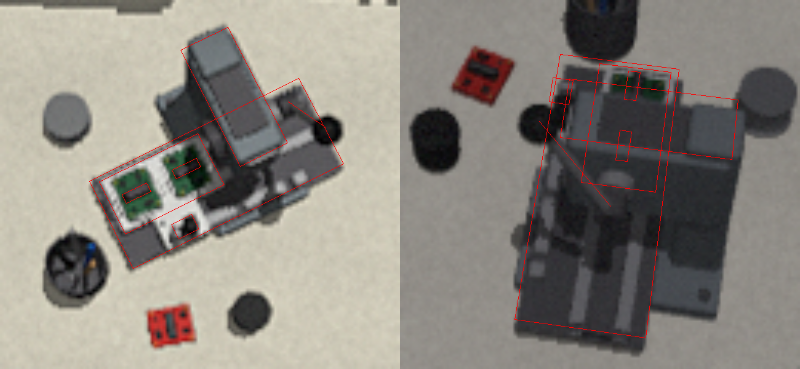

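```bash
cat > fit.py <<'E'
from h import *
from scipy.optimize import least_squares
t=cam("top");s=cam("scene")
T=[((531,211),(-63,-62,336)),((212,437),(-80,185,44)),((555,270),(-80,-115,44)),((383,268),(-50,30,256)),((457,238),(-50,-30,256)),((200,376),(-37,175,52)),((152,293),(37,175,52))]
S=[((225,150),(-63,-62,336)),((190,490),(-80,-115,44)),((388,522),(45,-115,44)),((515,462),(110,-65,25)),((276,190),(-50,-30,256))]
pt=np.array([p for p,_ in T])/5+[225,135]-.4; ps=np.array([p for p,_ in S])/5+[225,225]-.4
f1=lambda v:(proj(t,press([q for _,q in T],v))-pt).ravel()
f2=lambda v:(proj(s,press([q for _,q in S],v))-ps).ravel()
for n,f in(("top",f1),("scene",f2),("both",lambda v:np.r_[f1(v),f2(v)])):
    r=least_squares(f,[0.63,-0.07,0.5],loss="soft_l1")
    print(n,np.round(r.x,4),r.cost,np.round(f(r.x).reshape(-1,2),1).tolist())
v=r.x; np.save("v.npy",v)
for n,p in dict(grip=(-68,105,85),knob=(-63,-62,336),b70=(0,70,74),b140=(0,140,74)).items(): print(n,press(p,v).round(4),proj(t,press(p,v)),proj(s,press(p,v)))
E
python3 fit.py
```

```text
top [ 0.6468 -0.0675  0.4698] 2.49755469433158 [[-1.3, -0.1], [-0.5, -0.5], [-0.1, 0.0], [0.4, 0.7], [1.1, -0.7], [-0.5, 0.5], [0.9, 0.1]]
scene [ 0.6557 -0.0777  0.4645] 7.1792688162004845 [[0.4, 2.6], [-0.9, -1.3], [2.0, -1.0], [0.4, 1.1], [-2.8, -0.3]]
both [ 0.6497 -0.0711  0.4648] 19.102775379628078 [[-0.3, -0.8], [0.3, -1.3], [0.7, -0.5], [1.4, -0.1], [2.1, -1.4], [0.2, -0.4], [1.8, -0.8], [0.1, -0.4], [-1.2, -4.2], [1.7, -3.9], [-0.1, -1.7], [-3.1, -3.2]]
grip [[ 0.5418 -0.0077  0.085 ]] [[284.65923063 207.87882074]] [[277.78116771 247.67024372]]
knob [[ 0.6212 -0.1547  0.336 ]] [[330.53824256 175.95595468]] [[269.66543952 254.1580788 ]]
b70 [[ 0.6183 -0.0085  0.074 ]] [[285.25105017 188.55232056]] [[297.93636623 262.50589866]]
b140 [[0.5869 0.0541 0.074 ]] [[268.82582018 196.23145443]] [[301.12831499 243.00253752]]
```

```bash
sed -i 's/((190,490)/((191,470)/; s/((388,522)/((390,503)/; s/,((276,190),(-50,-30,256))//; s/((515,462)/((516,460)/' fit.py; python3 fit.py
python3 - <<'E'
from h import *
v=np.load("v.npy")
ims=[]
for n,o,k in(("top",(250,160),10),("scene",(255,220),8)):
    c=cam(n); o=np.array(o); im=np.ascontiguousarray(c["frame"][:,:,::-1])
    w=cv2.convertScaleAbs(cv2.resize(im[o[1]:o[1]+600//k,o[0]:o[0]+400//k],(400,600//k*k),interpolation=cv2.INTER_CUBIC),alpha=1.0 if n=="top" else 1.7)
    def L(ps):
        q=(proj(c,press(ps,v))-o+0.5)*k; cv2.polylines(w,[q.astype(int)],True,(0,0,255),1)
    L([(-80,185,44),(45,185,44),(45,-115,44),(-80,-115,44)]);L([(-37,35,52),(37,35,52),(37,175,52),(-37,175,52)])
    L([(-78,89.5,103),(-58,89.5,103),(-58,120.5,103),(-78,120.5,103)])
    for y in(70,140):
        L([(-6,y-17,74),(6,y-17,74),(6,y+17,74),(-6,y+17,74)])
        for z in (73.6,80):print(n,y,z,proj(c,press((0,y,z),v)))
    ims.append(w[:592])
cv2.imwrite("pics/o2.png",np.hstack(ims))
E
```

```text
top [ 0.6468 -0.0675  0.4698] 2.49755469433158 [[-1.3, -0.1], [-0.5, -0.5], [-0.1, 0.0], [0.4, 0.7], [1.1, -0.7], [-0.5, 0.5], [0.9, 0.1]]
scene [ 0.6517 -0.0718  0.4503] 1.5193572213017361 [[0.2, -0.2], [-1.5, -0.1], [1.1, 0.6], [-0.2, -0.3]]
both [ 0.6484 -0.0699  0.4658] 6.963523738571647 [[-0.6, -0.5], [0.0, -1.0], [0.4, -0.2], [1.1, 0.2], [1.8, -1.0], [-0.0, -0.0], [1.5, -0.5], [-0.0, -1.0], [-1.5, -0.7], [1.2, -0.6], [-0.4, -1.8]]
grip [[ 0.5405 -0.0067  0.085 ]] [[284.38192375 208.21915632]] [[277.62743803 247.21546209]]
knob [[ 0.62   -0.1536  0.336 ]] [[330.20052043 176.29812499]] [[269.55121918 253.60813594]]
b70 [[ 0.617  -0.0074  0.074 ]] [[284.95650214 188.88606573]] [[297.78549636 262.02065651]]
b140 [[0.5855 0.0551 0.074 ]] [[268.53694069 196.58374258]] [[300.95605898 242.5353761 ]]
top 70 73.6 [[284.95516227 188.90271049]]
top 70 80 [[284.97667143 188.63550966]]
top 140 73.6 [[268.53923388 196.59872647]]
top 140 80 [[268.50242108 196.35818532]]
scene 70 73.6 [[297.78062212 262.08409184]]
scene 70 80 [[297.85884469 261.06606335]]
scene 140 73.6 [[300.95067397 242.60121456]]
scene 140 80 [[301.03708754 241.5446931 ]]
```

View pics/o2.png

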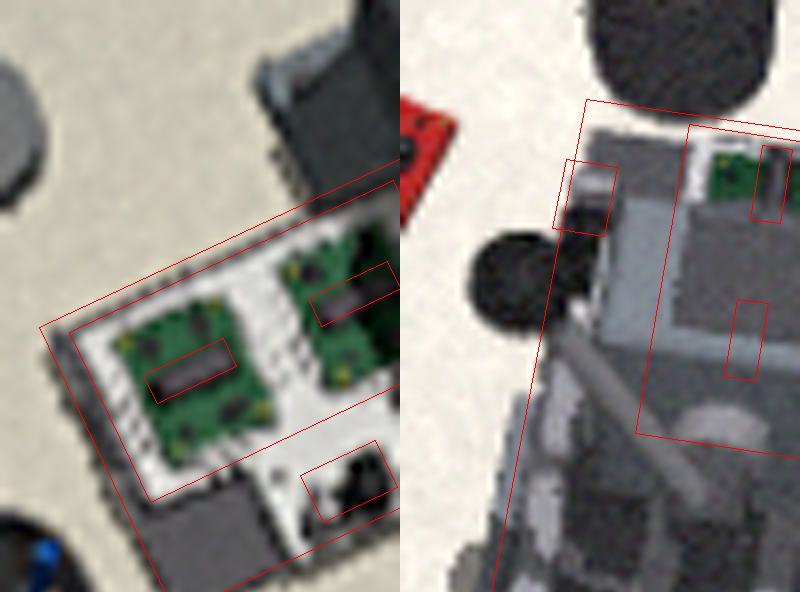

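Run:
```python
from h import *
t=cam("top");s=cam("scene")
def blob(c,lo,z,win):
    im=c["frame"].astype(int); m=lo(im); x0,y0,x1,y1=win
    ys,xs=np.nonzero(m[y0:y1,x0:x1]); rc=(ys.mean()+y0,xs.mean()+x0); return rc,len(ys),onz(c,rc,z)
red=lambda i:(i[...,0]>110)&(i[...,1]<70)
print("red",blob(t,red,.012,(260,225,300,255)),blob(s,red,.012,(235,225,270,255)))
for n,z in(("phone",.009),("spool",.03),("flux_jar",.03),("parts_tray",.014),("multimeter",.046)):
    P=[]
    for nm,c in(("top",t),("scene",s)):
        o=vision.outline_of(nm,n)
        o=[(d["conf"],[np.mean(a) for a in np.nonzero(d["mask"])]) for d in o[:2]]
        print(n,nm,[(round(a,2),np.round(b,1).tolist(),onz(c,b,z).round(4).tolist()) for a,b in o])
```

```text
red ((np.float64(240.92857142857142), np.float64(279.41964285714283)), 112, array([0.41913305, 0.00945731, 0.012     ])) ((np.float64(237.0), np.float64(249.16666666666666)), 24, array([0.41807306, 0.00452645, 0.012     ]))
phone top []
phone scene [(0.68, [397.9, 170.4], [0.5584, -0.5331, 0.009])]
spool top [(0.57, [173.2, 246.7], [0.6837, 0.1455, 0.03]), (0.36, [198.7, 279.8], [0.5845, 0.0118, 0.03])]
spool scene [(0.8, [247.8, 343.6], [0.6931, 0.1419, 0.03])]
flux_jar top []
flux_jar scene [(0.62, [260.1, 236.0], [0.4438, -0.0957, 0.03])]
parts_tray top [(0.75, [260.7, 159.0], [0.33, 0.4814, 0.014]), (0.19, [200.5, 280.1], [0.5798, 0.0102, 0.014])]
parts_tray scene [(0.86, [137.5, 310.1], [0.3377, 0.4784, 0.014])]
multimeter top [(0.86, [211.9, 144.9], [0.5184, 0.5387, 0.046])]
multimeter scene [(0.67, [244.6, 292.0], [0.5583, 0.0465, 0.046]), (0.67, [352.7, 239.3], [0.6418, -0.3294, 0.046])]
```

```bash
python3 -m handwheel '[[-0.64,-0.27,-0.9,-0.14],[-0.64,-0.27,-0.9,-0.14],[-0.64,-0.27,-0.9,-0.14],[-0.64,-0.27,-0.9,-0.14],[-0.64,-0.27,-0.9,-0.14],[-0.64,-0.27,-0.9,-0.14],[-0.64,-0.27,-0.9,-0.14],[-0.64,-0.27,-0.9,-0.14],[-0.64,-0.27,-0.9,-0.14],[-0.64,-0.27,-0.9,-0.14]]'
python3 - <<'E'
from h import *
o=robot.get_obs();print(o["q"],R.from_quat(o["tool_rot"]).as_matrix().round(3).tolist())
E
```

```text
time: 3.63
position: [0.3973, 0.4194, 0.5038]
tool_rot: [-0.228, 0.974, 0.001, 0.003]
ft_force: [-0.3, 0.1, -0.1]
grip_width: 0.0869
grip_force: 0.0
[ 6.19265428e-01  2.73358309e-01  1.10992721e+00 -1.62185757e-04
  1.75126609e+00 -1.41209926e+00] [[-0.896, -0.444, 0.006], [-0.444, 0.896, 0.004], [-0.007, 0.001, -1.0]]
```

```bash
python3 -m handwheel '[[-1,-0.65,0,0],[-1,-0.65,0,0],[-1,-0.65,0,0],[-1,-0.65,0,0],[-1,-0.65,0,0],[-1,-0.65,0,0],[-1,-0.65,0,0],[-1,-0.65,0,0],[-1,-0.65,0,0],[-1,-0.65,0,0]]'; python3 -m handwheel '[[-0.8,0,0,0],[-0.8,0,0,0],[-0.8,0,0,0],[-0.8,0,0,0],[-0.8,0,0,0],[-0.8,0,0,0],[-0.8,0,0,0],[-0.8,0,0,0]]';python3 - <<'E'
from h import *
o=robot.get_obs();print(o["q"],R.from_quat(o["tool_rot"]).as_matrix().round(3).tolist())
E
```

```text
time: 4.47
position: [0.7416, 0.3715, 0.4785]
tool_rot: [-0.228, 0.974, 0.0, -0.003]
ft_force: [-0.5, -0.6, -0.8]
grip_width: 0.0872
grip_force: 0.0
time: 5.13
position: [0.785, 0.3965, 0.4163]
tool_rot: [-0.23, 0.973, 0.005, 0.02]
ft_force: [-0.5, -1.0, -1.1]
grip_width: 0.087
grip_force: 0.0
[ 0.33938685  0.89371082  0.21893485  0.00580734  1.98783712 -1.6929712 ] [[-0.893, -0.448, 0.037], [-0.447, 0.894, 0.019], [-0.041, 0.0, -0.999]]
```

```bash
cat > st.py <<'E'
from h import *
o=robot.get_obs();M=R.from_quat(o["tool_rot"]).as_matrix();print(round(o["time"],2),o["q"].round(3),"z",M[:,2].round(3),"x",M[:,0].round(3),"tilt",np.degrees(np.arccos(-M[2,2])).round(1),o["position"].round(4))
E
python3 -m handwheel '[[0,0,0,0],[0,0,0,0]]' >/dev/null; python3 st.py; python3 -m handwheel '[[-1,0,-1,0],[-1,0,-1,0],[-1,0,-1,0],[-1,0,-1,0],[-1,0,-1,0],[-1,0,-1,0]]';python3 st.py
```

```text
5.3 [ 0.339  0.893  0.219  0.006  1.988 -1.693] z [ 0.037  0.019 -0.999] x [-0.894 -0.447 -0.042] tilt 2.4 [0.785  0.3962 0.4169]
time: 5.8
position: [0.7648, 0.3856, 0.4762]
tool_rot: [-0.23, 0.973, 0.008, 0.036]
ft_force: [-0.1, -0.8, 0.9]
grip_width: 0.0872
grip_force: 0.0
5.8 [ 0.334  0.824  0.218  0.01   2.027 -1.696] z [ 0.066  0.033 -0.997] x [-0.892 -0.446 -0.073] tilt 4.2 [0.7648 0.3856 0.4762]
```

```bash
python3 -m handwheel '[[0,0,-1,0],[0,0,-1,0],[0,0,-1,0],[0,0,-1,0],[0,0,-1,0],[0,0,-1,0],[0,0,-1,0],[0,0,-1,0]]' >/dev/null;python3 st.py;  python3 -m handwheel '[[-1,0,0,0],[-1,0,0,0],[-1,0,0,0],[-1,0,0,0],[-1,0,0,0],[-1,0,0,0],[-1,0,0,0],[-1,0,0,0]]' >/dev/null;python3 st.py; python3 -m handwheel '[[0.3,0,0,0],[0.3,0,0,0],[0.3,0,0,0],[0.3,0,0,0]]' >/dev/null;python3 st.py
```

```text
6.47 [ 0.311  0.611  0.218  0.019  2.215 -1.712] z [ 0.088  0.044 -0.995] x [-0.89  -0.445 -0.098] tilt 5.6 [0.6617 0.3337 0.6403]
7.13 [ 0.325  0.734  0.218  0.02   2.065 -1.699] z [ 0.111  0.056 -0.992] x [-0.887 -0.444 -0.124] tilt 7.1 [0.7362 0.3705 0.5494]
7.47 [ 0.307  0.494  0.687  0.02   1.842 -1.721] z [ 0.107  0.055 -0.993] x [-0.888 -0.444 -0.12 ] tilt 6.9 [0.6507 0.3287 0.5398]
```

```bash
for i in 1; do python3 -m handwheel '[[-1,0,0,0],[-1,0,0,0],[-1,0,0,0],[-1,0,0,0]]' >/dev/null;python3 st.py; python3 -m handwheel '[[-1,0,0,0],[-1,0,0,0]]' >/dev/null;python3 st.py; python3 -m handwheel '[[-1,0,0,0],[-1,0,0,0]]' >/dev/null;python3 st.py; python3 -m handwheel '[[-1,0,0,0]]' >/dev/null;python3 st.py;  python3 -m handwheel '[[-1,0,0,0]]' >/dev/null;python3 st.py; done
```

```text
7.8 [ 0.327  0.767  0.225  0.023  2.013 -1.696] z [ 0.122  0.063 -0.991] x [-0.886 -0.443 -0.137] tilt 7.9 [0.7566 0.3805 0.5216]
7.97 [ 0.33   0.794  0.218  0.026  1.953 -1.693] z [ 0.158  0.08  -0.984] x [-0.88  -0.44  -0.177] tilt 10.2 [0.7792 0.3916 0.5048]
8.13 [ 0.332  0.819  0.218  0.029  1.898 -1.691] z [ 0.185  0.093 -0.978] x [-0.875 -0.438 -0.207] tilt 11.9 [0.7986 0.4013 0.4857]
8.22 [ 0.333  0.831  0.218  0.032  1.863 -1.689] z [ 0.205  0.103 -0.973] x [-0.87  -0.435 -0.23 ] tilt 13.3 [0.8099 0.4069 0.4776]
8.3 [ 0.333  0.841  0.218  0.035  1.827 -1.688] z [ 0.228  0.115 -0.967] x [-0.865 -0.433 -0.255] tilt 14.8 [0.8211 0.4125 0.4709]
```

```bash
python3 -m handwheel '[[-1,0,0,0]]' >/dev/null; python3 -m handwheel '[[-1,0,0,0]]' >/dev/null; python3 -m handwheel '[[-1,0,0,0]]' >/dev/null; python3 -m handwheel '[[-1,0,0,0]]' >/dev/null; python3 -m handwheel '[[-1,0,0,0]]' >/dev/null; python3 -m handwheel '[[-1,0,0,0]]' >/dev/null; python3 st.py
python3 -m handwheel '[[-1,0,0,0]]' >/dev/null; python3 -m handwheel '[[-1,0,0,0]]' >/dev/null; python3 -m handwheel '[[-1,0,0,0]]' >/dev/null; python3 -m handwheel '[[-1,0,0,0]]' >/dev/null; python3 st.py
```

```text
8.8 [ 0.336  0.878  0.218  0.053  1.632 -1.685] z [ 0.361  0.182 -0.915] x [-0.818 -0.409 -0.404] tilt 23.8 [0.8764 0.4398 0.4551]
9.13 [ 0.336  0.882  0.218  0.065  1.521 -1.685] z [ 0.447  0.225 -0.866] x [-0.774 -0.387 -0.5  ] tilt 30.0 [0.9036 0.4532 0.4663]
```

```bash
cat >> h.py <<'E'
V=np.load("v.npy")
def inpress(P,v=V):
    d=np.array(P)-[v[0],v[1],0]; c,s=np.cos(v[2]),np.sin(v[2])
    return np.array([c*d[0]+s*d[1],-s*d[0]+c*d[1],d[2]])*1000
def go(p,ahead=0,v=V):
    """fractions to bring the point 'ahead' mm ahead of TCP to press point p (mm)"""
    o=robot.get_obs(); M=R.from_quat(o["tool_rot"]).as_matrix()
    d=press(p,v)[0]-M[:,2]*ahead/1000-o["position"]
    q=inpress(o["position"]+M[:,2]*ahead/1000,v)
    yawerr=np.degrees(np.arctan2(M[1,1],M[0,1])-v[2])-90
    print("t",round(o["time"],2),"now(press)",q.round(1),"frac",(M.T@d/.3).round(3),"mm",(M.T@d*1000).round(1),"yawerr deg",round(yawerr,2),"F",o["ft_force"].round(1),"w",round(o["grip_width"],4),o["grip_force"])
E
python3 - <<'E'
from h import *
t=cam("top");s=cam("scene")
a,b=(221.5,250.5),(218,290.5)
print("cup top@95 topcam",onz(t,(222,250),.095),"scene base", onz(s,(226,291),.03))
for n in("tool_cup",):
    for nm,c in(("top",t),("scene",s)):
        for d in vision.outline_of(nm,n)[:1]:
            ys,xs=np.nonzero(d["mask"]);print(nm,d["conf"],ys.min(),ys.max(),xs.min(),xs.max())
            m=(ys.mean(),xs.mean());print(onz(c,m,.06))
go((-10,140,200),8)
E
```

```text
cup top@95 topcam [0.48396249 0.12213397 0.095     ] scene base [0.5100406  0.11042076 0.03      ]
top 0.89 209 231 240 259
[0.49521603 0.12712393 0.06      ]
scene 0.91 198 235 279 302
[0.49936159 0.12076249 0.06      ]
t 9.33 now(press) [466.3 352.8 459.7] frac [ 1.807 -0.713 -0.043] mm [ 542.  -213.9  -12.8] yawerr deg -0.1 F [-0.1  0.1  0. ] w 0.0871 0.0
```

Run:
```python
from h import *
fr=[cam("scene") for _ in range(5)];c=fr[0]; im=np.mean([f["frame"] for f in fr],0)[:,:,::-1]
tp=[cam("top") for _ in range(5)];ct=tp[0]; it=np.mean([f["frame"] for f in tp],0)[:,:,::-1]
np.savez("avg.npz",s=im,t=it)
def crop(im,o,n,k,g): return np.clip(cv2.resize(im[o[1]:o[1]+n[1],o[0]:o[0]+n[0]],None,fx=k,fy=k,interpolation=cv2.INTER_CUBIC)*g,0,255).astype(np.uint8)
o=np.array((284,232));k=20; w=crop(im,o,(36,15),k,1.9)
w0=w.copy()
def L(ps,col,sh=(0,4)):
    q=(proj(c,press(ps,V))+sh-o+0.5)*k; cv2.polylines(w,[q.astype(int)],True,col,1)
L([(-28,116,63.6),(28,116,63.6),(28,164,63.6),(-28,164,63.6)],(0,255,255))
for z,col in((73.6,(0,0,255)),(80,(255,0,255))): L([(-6,123,z),(6,123,z),(6,157,z),(-6,157,z)],col)
cv2.imwrite("pics/conn.png",np.vstack([w0,w])[:600])
o=(255,178); cv2.imwrite("pics/connt.png",crop(it,o,(44,30),18,1.0))
```

```text
(no output)
```

View pics/conn.png

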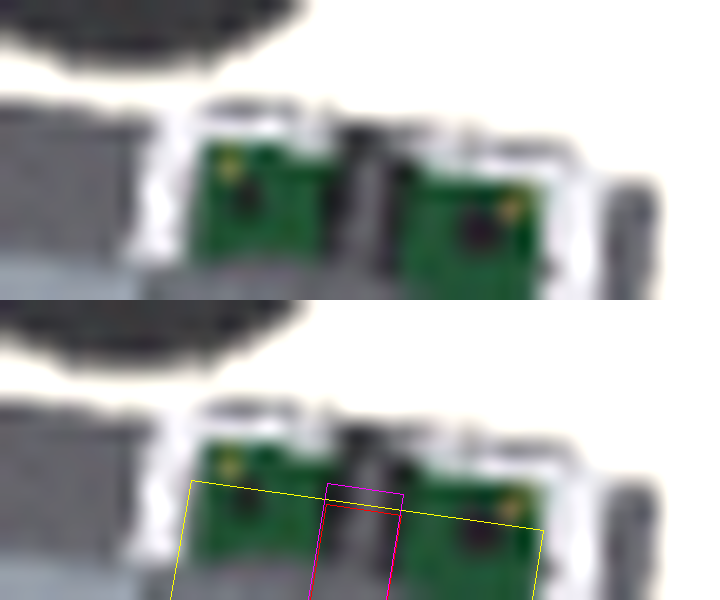

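View pics/connt.png

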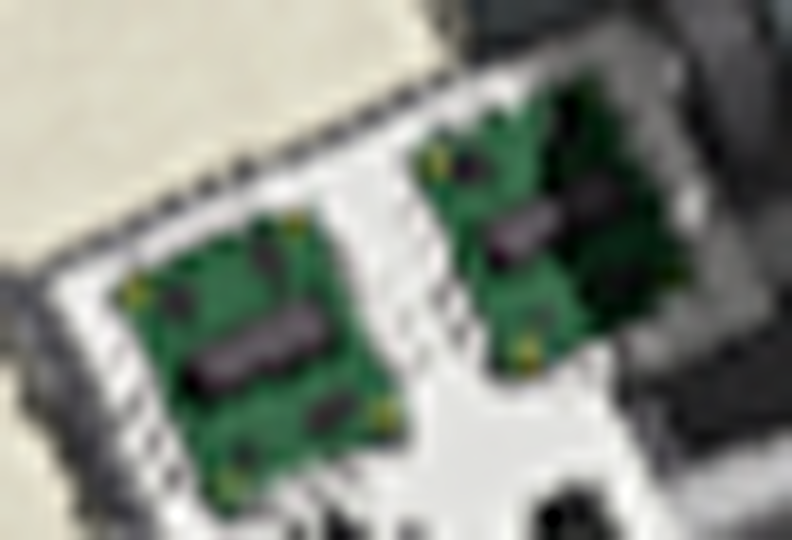

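```bash
python3 -c "
from h import *
go((170,225,400),-11); go((-120,100,330),-11)"
```

```text
t 9.83 now(press) [457.1 352.8 475.8] frac [ 0.954 -0.428 -0.259] mm [ 286.3 -128.4  -77.7] yawerr deg -0.1 F [ 0.2  0.4 -0.1] w 0.0872 0.0
t 9.83 now(press) [457.1 352.8 475.8] frac [ 1.908 -0.847 -0.54 ] mm [ 572.3 -254.  -162. ] yawerr deg -0.1 F [ 0.2  0.4 -0.1] w 0.0872 0.0
```

```bash
python3 -m handwheel '[[0.95,-0.42,-0.26,0],[0.95,-0.42,-0.26,0],[0.95,-0.42,-0.26,0],[0.95,-0.42,-0.26,0],[0.95,-0.42,-0.26,0],[0.95,-0.42,-0.26,0],[0.95,-0.42,-0.26,0],[0.95,-0.42,-0.26,0],[0.95,-0.42,-0.26,0]]' ; python3 -m handwheel '[[0.95,-0.42,-0.27,0],[0.95,-0.42,-0.27,0],[0.95,-0.42,-0.27,0],[0.95,-0.42,-0.27,0],[0.95,-0.42,-0.27,0],[0.95,-0.42,-0.27,0],[0.95,-0.42,-0.27,0],[0.95,-0.42,-0.27,0],[0.95,-0.42,-0.27,0]]' >/dev/null; python3 st.py; python3 -c "
from h import *
go((-120,102,175),-11)"
```

```text
time: 10.58
position: [0.6966, 0.2081, 0.3862]
tool_rot: [-0.221, 0.942, 0.06, 0.245]
ft_force: [-0.7, 0.1, -1.2]
grip_width: 0.0868
grip_force: 0.0
11.33 [-0.529  0.116  1.913  0.55   0.89  -2.853] z [ 0.44   0.214 -0.872] x [-0.786 -0.379 -0.489] tilt 29.3 [ 0.5051 -0.0266  0.3232]
t 11.33 now(press) [-113.9  103.2  332.8] frac [ 0.275 -0.005  0.449] mm [ 82.4  -1.4 134.7] yawerr deg -0.91 F [ 0.5 -0.  -0. ] w 0.0869 0.0
```

```bash
python3 -m handwheel '[[0,0,0,0.3],[0,0,0,0.3],[0,0,0,0.3],[0,0,0,0.3],[0,0,0,0.3],[0,0,0,0.3],[0,0,0,0.3],[0,0,0,0.3],[0,0,0,0.3],[0,0,0,0.3],[0,0,0,0.3],[0,0,0,0.3],[0,0,0,0.3],[0,0,0,0.3],[0,0,0,0.3],[0,0,0,0.3]]' >/dev/null;  python3 -m handwheel '[[0,0,0,0.198],[0,0,0,0.198],[0,0,0,0.198],[0,0,0,0.198],[0,0,0,0.198],[0,0,0,0.198],[0,0,0,0.198],[0,0,0,0.198],[0,0,0,0.198],[0,0,0,0.198],[0,0,0,0.198]]' >/dev/null; python3 st.py; python3 -c "
from h import *
go((-120,102,175),-11)"
```

```text
13.58 [-0.521  0.117  1.909  0.552  0.889  0.274] z [ 0.441  0.216 -0.871] x [0.776 0.397 0.491] tilt 29.4 [ 0.5076 -0.0237  0.3241]
t 13.58 now(press) [-110.5  104.6  333.7] frac [-0.288  0.005  0.445] mm [-86.3   1.5 133.6] yawerr deg -179.82 F [0.3 0.3 0.1] w 0.0868 0.0
```

```bash
python3 -m handwheel '[[-0.29,0.005,0.445,0],[-0.29,0.005,0.445,0],[-0.29,0.005,0.445,0],[-0.29,0.005,0.445,0],[-0.29,0.005,0.445,0],[-0.29,0.005,0.445,0]]' >/dev/null
python3 - <<'E'
from h import *
go((-70,102,88),-11)
ims=[]
o=robot.get_obs(); M=R.from_quat(o["tool_rot"]).as_matrix(); 
for n,oo in(("top",(250,165)),("scene",(240,200))):
    c=cam(n);k=8; w=cv2.convertScaleAbs(cv2.resize(np.ascontiguousarray(c["frame"][oo[1]:oo[1]+74,oo[0]:oo[0]+50,::-1]),None,fx=k,fy=k,interpolation=cv2.INTER_CUBIC),alpha=1.0 if n=="top" else 1.6)
    P=[o["position"]+M@np.array([0,0,a])/1000 for a in(8,-60)]
    P+= [o["position"]+M@np.array([0,b,8])/1000 for b in(-43.5,43.5,-58.5,58.5)]
    for q in ((proj(c,P)-oo+.5)*k).astype(int): cv2.circle(w,q.tolist(),4,(0,0,255),1)
    for q in ((proj(c,press([(-68,89.5,103),(-68,120.5,103)],V))-oo+.5)*k).astype(int): cv2.circle(w,q.tolist(),4,(255,0,255),1)
    ims.append(w)
cv2.imwrite("pics/pre.png",np.hstack(ims))
E
```

```text
t 14.08 now(press) [-121.5  103.1  172.7] frac [0.012 0.004 0.33 ] mm [ 3.6  1.1 99.1] yawerr deg -179.78 F [-0.2 -0.3  0.9] w 0.0871 0.0
```

View pics/pre.png

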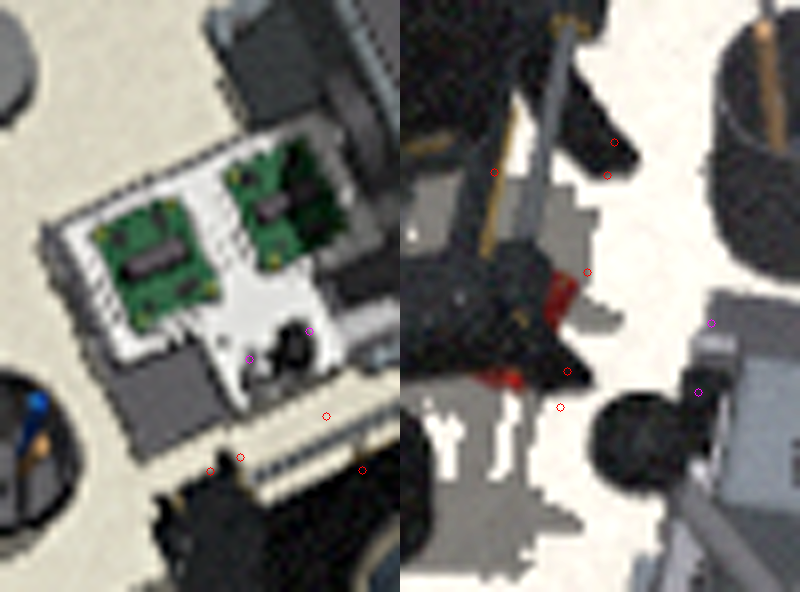

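```bash
python3 -m handwheel '[[0.01,0.004,0.1,0],[0.01,0.004,0.2,0],[0.01,0.004,0.26,0],[0.01,0.004,0.29,0],[0.01,0.004,0.32,0],[0.01,0.004,0.32,0]]'; python3 -c "
from h import *
go((-70,102,88),-11)"; python3 -m handwheel '[[0,0,0,0],[0,0,0,0],[0,0,0,0],[0,0,0,0]]' 38 12; python3 -c "
from h import *
go((-70,102,88),-11)"
```

```text
time: 14.68
position: [0.5465, -0.0098, 0.0847]
tool_rot: [0.94, 0.226, 0.25, -0.055]
ft_force: [0.1, 0.4, 0.5]
grip_width: 0.0867
grip_force: 0.0
t 14.68 now(press) [-69.5  99.6  94.3] frac [-0.012 -0.008  0.017] mm [-3.5 -2.5  5.2] yawerr deg -179.77 F [0.1 0.4 0.5] w 0.0867 0.0
time: 15.02
position: [0.5441, -0.01, 0.0836]
tool_rot: [0.941, 0.225, 0.248, -0.055]
ft_force: [-0.8, 0.3, -0.7]
grip_width: 0.068
grip_force: 0.0
t 15.02 now(press) [-71.7 100.5  93.2] frac [-0.004 -0.005  0.018] mm [-1.1 -1.6  5.3] yawerr deg -179.9 F [-0.8  0.3 -0.7] w 0.068 0.0
```

```bash
python3 -m handwheel '[[0,0,0.01,0],[0,0,0.01,0],[0,0,0.01,0],[0,0,0.01,0],[0,0,0.01,0]]' 38 12;python3 -m handwheel '[[0,0,0,0],[0,0,0,0],[0,0,0,0]]' 0 15; python3 -c "
from h import *
go((-70,102,88),-11)"
```

```text
time: 15.43
position: [0.5449, -0.009, 0.0796]
tool_rot: [0.941, 0.225, 0.247, -0.056]
ft_force: [-0.7, 0.1, -0.9]
grip_width: 0.0366
grip_force: 0.0
time: 15.68
position: [0.545, -0.0092, 0.0796]
tool_rot: [0.941, 0.225, 0.247, -0.056]
ft_force: [1.4, -0.6, -0.8]
grip_width: 0.0248
grip_force: 15.0
t 15.68 now(press) [-70.5 100.8  89.2] frac [-0.    -0.004  0.004] mm [-0.1 -1.2  1.2] yawerr deg -179.93 F [ 1.4 -0.6 -0.8] w 0.0248 14.998182229892763
```

```bash
python3 -m handwheel '[[0,0.03,0,0],[0,0.06,0,0],[0,0.1,0,0],[0,0.14,0,0],[0,0.18,0,0],[0,0.22,0,0],[0,0.26,0,0],[0,0.3,0,0],[0,0.3,0,0]]'; python3 -c "
from h import *
go((-70,-38,88),-11)"
```

```text
time: 16.43
position: [0.5863, -0.0922, 0.0796]
tool_rot: [0.941, 0.224, 0.247, -0.054]
ft_force: [-1.2, -3.9, -2.3]
grip_width: 0.0246
grip_force: 15.0
t 16.43 now(press) [-70.8   8.1  89.2] frac [-0.     0.154  0.006] mm [-0.  46.1  1.8] yawerr deg -180.06 F [-1.2 -3.9 -2.3] w 0.0246 15.018423482911203
```

```bash
python3 -m handwheel '[[0,0.04,0,0],[0,0.08,0,0],[0,0.12,0,0],[0,0.145,0,0],[0,0.157,0,0],[0,0.157,0,0],[0,0.157,0,0]]'; python3 -c "
from h import *
go((-70,-39,88),-11)"
python3 - <<'E'
from h import *
c=cam("top");oo=(240,150);k=8
w=cv2.resize(np.ascontiguousarray(c["frame"][oo[1]:oo[1]+74,oo[0]:oo[0]+98,::-1]),None,fx=k,fy=k,interpolation=cv2.INTER_CUBIC)
cv2.imwrite("pics/in.png",w)
E
```

```text
time: 17.02
position: [0.6057, -0.1311, 0.0797]
tool_rot: [0.941, 0.225, 0.246, -0.056]
ft_force: [-4.2, -2.3, -4.2]
grip_width: 0.0248
grip_force: 15.0
t 17.02 now(press) [-71.  -35.4  89.3] frac [0.001 0.012 0.005] mm [0.3 3.6 1.6] yawerr deg -179.9 F [-4.2 -2.3 -4.2] w 0.0248 15.010491295414443
```

```bash
python3 -m handwheel '[[0,0.008,0,0],[0,0.012,0,0],[0,0.012,0,0],[0,0.012,0,0]]'; python3 -c "
from h import *
go((-70,-39,88),-11)"
```

```text
time: 17.4
position: [0.6069, -0.1335, 0.0796]
tool_rot: [0.941, 0.225, 0.246, -0.057]
ft_force: [-5.1, -2.3, -5.1]
grip_width: 0.0245
grip_force: 15.0
t 17.4 now(press) [-71.  -38.2  89.2] frac [0.001 0.003 0.005] mm [0.3 0.8 1.6] yawerr deg -179.85 F [-5.1 -2.3 -5.1] w 0.0245 15.014004155091243
```

```bash
python3 -m handwheel '[[0,0,0,0],[0,0,0,0],[0,0,0,0],[0,0,0,0]]' 44; python3 -m handwheel '[[0,-0.015,0,0],[0,-0.03,0,0],[0,-0.03,0,0],[0,-0.03,0,0]]' ; python3 -c "
from h import *
go((-70,-39,88),-11)"
```

```text
time: 17.73
position: [0.6095, -0.1341, 0.0814]
tool_rot: [0.941, 0.225, 0.248, -0.056]
ft_force: [0.4, 0.5, -1.2]
grip_width: 0.0369
grip_force: 0.0
time: 18.07
position: [0.606, -0.1277, 0.0814]
tool_rot: [0.941, 0.224, 0.248, -0.054]
ft_force: [4.2, -2.8, 0.5]
grip_width: 0.038
grip_force: 2.0
t 18.07 now(press) [-69.2 -32.5  91. ] frac [-0.007  0.022  0.008] mm [-2.2  6.5  2.3] yawerr deg -179.99 F [ 4.2 -2.8  0.5] w 0.038 1.9816312682814896
```

```bash
python3 -m handwheel '[[0,0.015,0,0],[0,0.02,-0.04,0],[0,0.02,-0.15,0],[0,0.02,-0.28,0],[0,0.02,-0.38,0],[0,0.02,-0.38,0]]' 44 >/dev/null; python3 -c "
from h import *
go((-115,-63,416),-11)"
```

```text
t 18.57 now(press) [-127.   -37.1  193.5] frac [ 0.399  0.094 -0.625] mm [ 119.8   28.1 -187.6] yawerr deg -179.93 F [-0.4  0.2  0.4] w 0.0381 0.0
```

```bash
python3 -m handwheel '[[0.4,0.094,-0.625,0],[0.4,0.094,-0.625,0],[0.4,0.094,-0.625,0],[0.4,0.094,-0.625,0],[0.4,0.094,-0.625,0],[0.4,0.094,-0.625,0],[0.4,0.094,-0.625,0],[0.4,0.094,-0.625,0]]' 90 >/dev/null
python3 - <<'E'
from h import *
go((-63,-63,336),-11)
ims=[]
o=robot.get_obs(); M=R.from_quat(o["tool_rot"]).as_matrix(); 
for n,oo in(("top",(305,150)),("scene",(240,215))):
    c=cam(n);k=8; w=cv2.convertScaleAbs(cv2.resize(np.ascontiguousarray(c["frame"][oo[1]:oo[1]+74,oo[0]:oo[0]+50,::-1]),None,fx=k,fy=k,interpolation=cv2.INTER_CUBIC),alpha=1.0 if n=="top" else 1.6)
    P=[o["position"]+M@np.array([0,b,8])/1000 for b in(-43.5,43.5)]
    for q in ((proj(c,P)-oo+.5)*k).astype(int): cv2.circle(w,q.tolist(),4,(0,0,255),1)
    for q in ((proj(c,press([(-63,-62,336)],V))-oo+.5)*k).astype(int): cv2.circle(w,q.tolist(),4,(255,0,255),1)
    ims.append(w)
cv2.imwrite("pics/kn.png",np.hstack(ims))
E
```

```text
t 19.23 now(press) [-113.5  -62.5  411.4] frac [0.024 0.001 0.302] mm [ 7.1  0.3 90.5] yawerr deg -179.82 F [-0.4  1.1  0.1] w 0.077 0.0
```

View pics/kn.png

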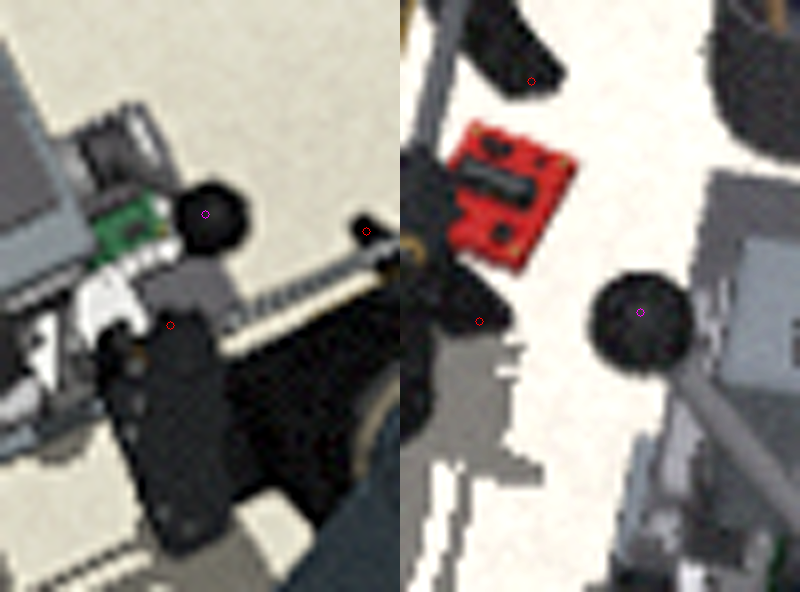

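```bash
python3 -m handwheel '[[0.012,0,0.1,0],[0.024,0,0.2,0],[0.024,0.001,0.27,0],[0.024,0.001,0.302,0],[0.024,0.001,0.302,0],[0.024,0.001,0.302,0]]' 90 ; python3 -c "
from h import *
go((-63,-62,336),-11)";  python3 -m handwheel '[[0,0,0,0],[0,0,0,0],[0,0,0,0],[0,0,0,0],[0,0,0,0],[0,0,0,0],[0,0,0,0],[0,0,0,0]]' 0 35;  python3 -c "
from h import *
go((-63,-62,336),-11)
o=robot.get_obs(); M=R.from_quat(o['tool_rot']).as_matrix()
for a in np.r_[np.arange(0.06,1.05,.06),1.06,1.08]:
    e=np.radians(65)-a; p=press([(-150*np.cos(e),-62,200+150*np.sin(e)),(-63.4,-62,335.95)],V); print(round(a,2),(M.T@(p[0]-p[1])/.3).round(3).tolist())"
```

```text
time: 19.83
position: [0.6254, -0.1523, 0.3253]
tool_rot: [0.941, 0.225, 0.246, -0.057]
ft_force: [0.1, -0.2, 0.3]
grip_width: 0.0783
grip_force: 0.0
t 19.83 now(press) [-62.9 -63.3 334.9] frac [ 0.002 -0.004 -0.003] mm [ 0.5 -1.3 -1. ] yawerr deg -179.88 F [ 0.1 -0.2  0.3] w 0.0783 0.0
time: 20.5
position: [0.6263, -0.1535, 0.327]
tool_rot: [0.941, 0.225, 0.247, -0.055]
ft_force: [3.1, -4.1, -2.6]
grip_width: 0.0327
grip_force: 16.2
t 20.5 now(press) [-62.7 -64.7 336.6] frac [-0.002 -0.009  0.001] mm [-0.5 -2.7  0.3] yawerr deg -179.95 F [ 3.1 -4.1 -2.6] w 0.0327 16.171309165656567
0.06 [-0.03, -0.0, -0.001]
0.12 [-0.06, -0.0, -0.001]
0.18 [-0.09, -0.0, 0.001]
0.24 [-0.12, -0.001, 0.005]
0.3 [-0.149, -0.001, 0.011]
0.36 [-0.178, -0.001, 0.019]
0.42 [-0.207, -0.001, 0.028]
0.48 [-0.234, -0.001, 0.039]
0.54 [-0.262, -0.001, 0.051]
0.6 [-0.288, -0.002, 0.066]
0.66 [-0.314, -0.002, 0.081]
0.72 [-0.338, -0.002, 0.099]
0.78 [-0.362, -0.002, 0.117]
0.84 [-0.384, -0.003, 0.137]
0.9 [-0.405, -0.003, 0.159]
0.96 [-0.425, -0.003, 0.181]
1.02 [-0.443, -0.003, 0.205]
1.06 [-0.454, -0.003, 0.222]
1.08 [-0.46, -0.003, 0.23]
```

```bash
python3 -m handwheel '[[0,0.003,0,0],[-0.015,0.005,0,0],[-0.03,0.005,-0.001,0],[-0.06,0.005,-0.001,0],[-0.09,0.005,0.001,0],[-0.12,0.005,0.005,0],[-0.149,0.005,0.011,0],[-0.178,0.005,0.019,0],[-0.207,0.005,0.028,0],[-0.234,0.005,0.039,0],[-0.234,0.005,0.039,0],[-0.234,0.005,0.039,0]]'
cat > lv.py <<'E'
from h import *
o=robot.get_obs(); M=R.from_quat(o["tool_rot"]).as_matrix(); g=inpress(o["position"]-M[:,2]*.011); F=o["ft_force"]; c,s=np.cos(V[2]),np.sin(V[2])
print(round(o["time"],2),"grasp",g.round(1),"angle",round(np.radians(65)-np.arctan2(g[2]-200,-g[0]),3),"r",round(np.hypot(g[0],g[2]-200),1),"Fpress",np.round([c*F[0]+s*F[1],-s*F[0]+c*F[1],F[2]],1),"w",round(o["grip_width"],4),o["grip_force"])
E
python3 lv.py
```

```text
time: 21.5
position: [0.5767, -0.1783, 0.2826]
tool_rot: [0.941, 0.225, 0.247, -0.058]
ft_force: [-2.5, 3.9, 6.9]
grip_width: 0.0323
grip_force: 35.1
21.5 grasp [-118.1  -64.6  292.2] angle 0.472 r 149.8 Fpress [-0.5  4.6  6.9] w 0.0323 35.062601175159216
```

```bash
python3 -m handwheel '[[-0.028,-0.004,0.012,0],[-0.028,-0.004,0.012,0]]'>/dev/null; python3 lv.py; python3 -m handwheel '[[-0.026,0,0.015,0],[-0.052,0,0.030,0],[-0.076,0,0.048,0],[-0.1,0,0.066,0],[-0.122,0,0.086,0],[-0.122,0,0.086,0],[-0.122,0,0.086,0]]' >/dev/null; python3 lv.py
```

```text
21.67 grasp [-123.6  -64.5  284.8] angle 0.533 r 149.9 Fpress [2.1 2.4 5. ] w 0.0321 35.05666986107826
22.25 grasp [-142.9  -64.5  244.9] angle 0.83 r 149.8 Fpress [-0.7  4.6  9. ] w 0.0316 34.93525519967079
```

```bash
python3 -m handwheel '[[-0.01,0,0.01,0],[-0.021,0,0.022,0]]'>/dev/null; python3 lv.py; python3 -m handwheel '[[-0.010,0,0.011,0]]' >/dev/null; python3 lv.py
```

```text
22.42 grasp [-145.2  -64.5  236.8] angle 0.886 r 149.8 Fpress [-4.5  3.9 11.8] w 0.0316 34.74408511072397
22.5 grasp [-146.2  -64.5  232.2] angle 0.917 r 149.8 Fpress [-3.6  5.2 12.8] w 0.0317 34.61837209761143
```

```bash
python3 -m handwheel '[[-0.015,0,0.018,0],[-0.029,0,0.036,0],[-0.039,0,0.052,0],[-0.045,0,0.060,0],[-0.045,0,0.060,0],[-0.045,0,0.060,0]]'>/dev/null; python3 lv.py
```

```text
23.0 grasp [-149.8  -64.4  209.3] angle 1.072 r 150.1 Fpress [-5.3  3.8 11.9] w 0.0322 34.27051976323128
```

```bash
python3 -m handwheel '[[-0.004,0,0.007,0],[-0.006,0,0.01,0],[-0.006,0,0.01,0],[-0.006,0,0.01,0]]'>/dev/null; python3 lv.py
```

```text
23.33 grasp [-150.   -64.5  206.4] angle 1.092 r 150.1 Fpress [-7.3  5.4 14.1] w 0.0321 33.97070869803429
```

```bash
python3 -m handwheel '[[-0.004,0,0.007,0],[-0.006,0,0.01,0],[-0.006,0,0.01,0],[-0.006,0,0.01,0]]'>/dev/null; python3 lv.py; python3 -c "
from h import *
for n in ('top','scene'):
    c=cam(n)
    for l in ('knob','lever'): print(n,l,[(np.round(d['point'],1).tolist(),round(d['conf'],2)) for d in vision.look_for(n,l)[:2]])
    print(proj(c,press([(-150,-62,211)],V)))
"
```

```text
23.67 grasp [-149.8  -64.5  205.1] angle 1.1 r 149.9 Fpress [-11.7   7.9  28.9] w 0.0317 32.58660435676575
top knob [([183.2, 325.0], 0.73), ([193.7, 316.4], 0.47)]
top lever [([186.8, 326.4], 0.77), ([172.6, 246.1], 0.51)]
[[337.1387124  204.66775737]]
scene knob [([280.9, 271.1], 0.79)]
scene lever [([281.2, 266.4], 0.97), ([299.4, 279.5], 0.24)]
[[238.40320999 271.74786173]]
```

```bash
python3 -m handwheel '[[0.008,0,-0.013,0],[0.018,0,-0.028,0],[0.029,0,-0.045,0],[0.038,0,-0.057,0],[0.047,0,-0.069,0],[0.057,0,-0.08,0],[0.067,0,-0.091,0],[0.088,0,-0.113,0],[0.11,0,-0.133,0],[0.134,0,-0.151,0],[0.158,0,-0.169,0],[0.184,0,-0.184,0],[0.21,0,-0.199,0],[0.21,0,-0.199,0]]'>/dev/null; python3 lv.py; python3 -m handwheel '[[0.028,0,-0.012,0],[0.055,0,-0.023,0],[0.084,0,-0.032,0],[0.113,0,-0.04,0],[0.142,0,-0.046,0],[0.172,0,-0.05,0],[0.202,0,-0.052,0],[0.217,0,-0.052,0],[0.232,0,-0.052,0],[0.247,0,-0.052,0],[0.262,0,-0.051,0],[0.262,0,-0.051,0],[0.262,0,-0.051,0]]'>/dev/null; python3 lv.py
```

```text
25.13 grasp [-120.4  -64.6  286. ] angle 0.514 r 147.9 Fpress [13.2 -0.6 -5.4] w 0.0316 35.51168963313103
26.22 grasp [-68.6 -64.6 328.9] angle 0.053 r 146.0 Fpress [ -9.7  -5.4 -13.9] w 0.0318 35.30404731631279
```

```bash
python3 -m handwheel '[[0,0,0,0],[0,0,0,0],[0,0,0,0],[0,0,0,0],[0,0,0,0],[0,0,0,0],[0,0,0,0]]' 88 >/dev/null; python3 lv.py; python3 -m handwheel '[[0,0,-0.1,0],[0,0,-0.2,0],[0,0,-0.3,0],[0,0,-0.3,0],[0,0,-0.3,0]]' >/dev/null; python3 -c "
from h import *
go((-128,-39,193),-11)"
```

```text
26.8 grasp [-62.4 -64.1 336.9] angle -0.009 r 150.5 Fpress [-0.1 -0.3  0.7] w 0.0702 0.0
t 27.22 now(press) [-106.9  -64.6  417.1] frac [-0.428 -0.093  0.615] mm [-128.5  -27.8  184.5] yawerr deg -179.95 F [-0.   0.4 -0.4] w 0.0766 0.0
```

```bash
python3 -m handwheel '[[-0.43,-0.09,0.615,0],[-0.43,-0.09,0.615,0],[-0.43,-0.09,0.615,0],[-0.43,-0.09,0.615,0],[-0.43,-0.09,0.615,0],[-0.43,-0.09,0.615,0],[-0.43,-0.09,0.615,0],[-0.43,-0.09,0.615,0]]' 60 >/dev/null; python3 -c "
from h import *
go((-71,-38.5,90),-11)
for n in ('top','scene'):
    c=cam(n)
    print(n,[(np.round(d['point'],1).tolist(),round(d['conf'],2)) for d in vision.look_for(n,'knob')[:2]], proj(c,press([(-63,-62,336)],V)))
"
```

```text
t 27.88 now(press) [-128.9  -37.1  189. ] frac [0.007 0.005 0.382] mm [  2.1   1.4 114.7] yawerr deg -179.91 F [ 0.5 -0.4  0.5] w 0.0523 0.0
top [([173.3, 326.8], 0.7), ([191.8, 316.5], 0.4)] [[330.20052043 176.29812499]]
scene [([270.7, 277.6], 0.79)] [[269.55121918 253.60813594]]
```

```bash
python3 -m handwheel '[[0.007,0.005,0.1,0],[0.007,0.005,0.2,0],[0.007,0.005,0.28,0],[0.007,0.005,0.34,0],[0.007,0.005,0.38,0],[0.007,0.005,0.38,0],[0.007,0.005,0.38,0]]' 60; python3 lv.py; python3 -m handwheel '[[0,0,0,0],[0,0,0,0],[0,0,0,0],[0,0,0,0],[0,0,0,0],[0,0,0,0],[0,0,0,0]]' 0 15 >/dev/null; python3 lv.py
```

```text
time: 28.67
position: [0.6083, -0.1353, 0.0834]
tool_rot: [0.941, 0.225, 0.247, -0.056]
ft_force: [-0.3, 0.5, 0.2]
grip_width: 0.0524
grip_force: 0.0
28.67 grasp [-70.7 -40.3  93. ] angle 2.122 r 128.2 Fpress [-0.   0.6  0.2] w 0.0524 0.0
29.25 grasp [-71.1 -40.4  93.1] angle 2.118 r 128.4 Fpress [-2.8  0.7  6.6] w 0.0249 14.996202774345875
```

```bash
python3 -m handwheel '[[0,-0.02,0,0],[0,-0.05,0,0],[0,-0.09,0,0],[0,-0.13,0,0],[0,-0.17,0,0],[0,-0.21,0,0],[0,-0.25,0,0],[0,-0.29,0,0],[0,-0.33,0,0],[0,-0.37,0,0],[0,-0.41,0,0],[0,-0.44,0,0],[0,-0.46,0,0],[0,-0.468,0,0],[0,-0.468,0,0],[0,-0.468,0,0],[0,-0.468,0,0]]' >/dev/null; python3 lv.py
```

```text
30.67 grasp [-70.6 100.8  93. ] angle 2.122 r 128.2 Fpress [-2.6  0.5 11.8] w 0.0249 14.981480841211003
```

```bash
python3 -m handwheel '[[0,0,0,0],[0,0,0,0],[0,0,0,0],[0,0,0,0],[0,0,0,0]]' 48 >/dev/null; python3 lv.py; python3 -m handwheel '[[0,-0.01,0,0],[0,-0.01,0,0],[0,-0.01,0,0],[0,-0.01,0,0]]' 0 3 >/dev/null; python3 lv.py;  python3 -m handwheel '[[0,0,0,0],[0,0,0,0],[0,0,0,0],[0,0,-0.05,0],[0,0,-0.15,0],[0,0,-0.25,0],[0,0,-0.4,0],[0,0,-0.5,0],[0,0,-0.5,0],[0,0,-0.5,0]]' 60 20; python3 -c "
from h import *
c=cam('top');f=c['frame'].astype(float);cv2.imwrite('pics/end.png',c['frame'][:,:,::-1])
a=np.load('avg.npz')['t'][:,:,::-1]
g=lambda i:(i[...,1]>i[...,0]+20)&(i[...,1]>i[...,2]+10)
for i in(a,f):
    m=g(i)[175:215,255:300]; ys,xs=np.nonzero(m); print(len(ys),ys.mean()+175,xs.mean()+255)
print([(np.round(d['point'],1).tolist(),round(d['conf'],2)) for d in vision.look_for('top','knob')[:1]])
for n in('tool_cup','spool','bottle'):print(n,[(np.round(d['point'],1).tolist(),round(d['conf'],2)) for d in vision.look_for('top',n)[:1]])"
```

```text
31.08 grasp [-71.5 100.8  91.2] angle 2.124 r 130.2 Fpress [ 0.1  0.3 -1.3] w 0.0407 0.0
31.42 grasp [-71.5 103.6  91.2] angle 2.124 r 130.2 Fpress [-0.6  0.6 -1.4] w 0.0308 3.003144409158267
time: 32.25
position: [0.4774, -0.0406, 0.2145]
tool_rot: [0.941, 0.225, 0.249, -0.054]
ft_force: [0.5, 0.1, 0.5]
grip_width: 0.0523
grip_force: 0.0
184 194.8804347826087 274.95652173913044
193 194.57512953367876 275.00518134715026
[([261.6, 161.6], 0.75)]
tool_cup [([223.0, 250.8], 0.78)]
spool [([173.2, 248.4], 0.74)]
bottle [([187.0, 361.7], 0.48)]
```

```bash
python3 -c "
from h import *
print(job.hand_in())"
```

```text
the job is handed in; nothing more can be done
None
```

The connector is pressed in: the unfinished board went under the ram, the lever went down to its stop and was eased back up to rest, the carriage is back at the loading end with its tab out, and I handed the job in at about 32 s. I don't have the verdict; seating is inferred from the lever hitting its depth stop. To tilt the hand about 30 degrees I pushed the arm repeatedly against its reach limit, because the moves offer no tilt.

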